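# Tick off the bread trays on their push-key markers

### The arm

A 6-joint arm with a two-finger parallel gripper is mounted at the origin on the work surface. World frame = base frame: x ahead of the robot, y to its left, z up, the work surface at z = 0. Lengths are in m, angles in degrees, forces in N, time in s.
With the tool pointing down it reaches from about 0.275 to 0.75 m from the base axis. Payload 10.2 kg.
Tool frame: the origin (TCP) lies at the very end of the fingers, on their centre line; the grasp point (between the pads) lies 19 mm behind it; z points along the fingers, y is the direction in which the jaws open and shut (so a half turn about z gives the same grasp; the last joint's range is limited). The gripper opens to 85 mm and grips with 20 to 120 N. Pads are 22 mm wide; open, the fingers measure 114 mm over their backs; the gripper's body (76 mm by 85 mm) begins 54 mm behind the grasp point. The pads swing forward as they close: fully open they stand 13 mm farther back than shut.
Start: joints at [-76.054, 17.928, 85.812, -0, 76.261, -12.8], TCP at [0.236, -0.469, 0.231] pointing down, gripper open.
Joint ranges: [-168.41, 168.41], [-55.51, 124.54], [10.69, 146.95], [-70.63, 250.63], [1, 178], [-165.06, 165.06]. Speed limits (degrees/s): [136.94, 136.94, 172.46, 180, 180, 180].

### API

Orientations are given as a 3x3 rotation matrix whose columns are the frame's x, y, z axes.
In Python, from rig import * gives the robot as it stands.
- The arm moves only by the shell command python3 -m inch 'ROWS'. ROWS is a JSON object of lists of equal length, an entry for each row: "rot": the turn, a rotation vector about the world's x, y, z scaled (see below), a list of three; "dp": the shift along the world's x, y, z scaled (see below), a list of three; "fingers": the finger opening in mm, from 0 to 85.4. In form: {"rot": [[ax, ay, az], ...], "dp": [[dx, dy, dz], ...], "fingers": [fingers, ...]}. A call has 1 to 10 rows; each row is the pose to reach, as a shift and turn from the pose commanded when the call began; what a row does not reach only later rows make up. The controller multiplies each number of a shift by 0.3 m and each number of a turn by 30 degrees. A row lasts 1/12 s, in which the tool goes at most 41.7 mm and 7.16 degrees, less where a joint would pass 70% of its speed; a pose out of reach is approached as far as the arm can. A call with a number of a shift or a turn outside -1 to 1 is refused whole. A call with a gripper value outside its range is refused whole. The fingers move at their own pace and stop on an object; the grip force is fixed at half the most. Time passes only in rows, so rows that repeat a pose let the fingers close. It gives the time, the measured TCP pose, the force and the opening at its end, in the units of the state.
- sense(): the state, without advancing time (a new reading comes with each control period).
- capture(name): name is "scene" or "side" or "wrist"; returns the picture (420x560x3 uint8, blue, green, red); there is no depth.
- camera_info(name): a dict with "intrinsics" (3x3 intrinsics, pixels), "R" (3x3) and "t" (3): a world point X has camera coordinates R X + t; the wrist camera has in their place "mount" (4x4, takes a point from camera to tool coordinates, whose origin is the TCP and whose axes are the flange's). Camera axes: x right, y down, z forward; pixel columns grow to the right and rows downward; lengths in m; the calibration is good to about 2 mm. A picture is of the moment at which its call begins: read the wrist's pose just before it. camera_info takes no time and is no camera call.
- sign_off(): hands the job in, once; it reports no verdict.
Trained networks look in the newest picture that a camera, given by its name, has taken for a name from the list of things; names that differ only in an ending like _2 or _b are one class to them, and where a whole thing is asked for, a point or a joint stands for the part that bears it (a point fixed in the world has none). Each returns a list of dicts, best first, with "conf" (0 to 1); they miss things now and then, are a little off and sometimes report something else, mostly with a low value. They report only what shows in the picture. A call takes as long as a camera call. They do not tell look-alikes from the thing itself.
- look_for(camera, name): "extent" ([left, top, right, bottom] in pixels, round what is visible of it).
The state is a dict: "t": time; "joint_positions": joint angles; "joint_vel": joint speeds; "tau": joint torques, N m; "tool_pos": TCP position; "tool_rot": TCP orientation; "ft_force": force on the tool from outside, world axes, zero at the start; "torque": the same for the moment, N m; "opening": finger opening in m.
Only numpy, scipy, OpenCV 4.12 (cv2) and the standard library are available. Lean on these libraries where they do the work, as an engineer would, in place of code of your own. Each camera call takes 0.05 s, during which the arm holds its last target. There are 200 camera calls.

### The job

The trays are ready for the racks, so tick them off: with the fingertips gently press down the black push-key on the marker in front of the long loaf, then the one in front of the round loaf, then the one in front of the brick-shaped tin loaf, each nearly or fully down so that it stays there. Only press the keys: do not grip, lift, shove or tip the markers, and leave the bread and the hand tools where they are.

Things in the scene. Friction and masses are not known exactly. Their poses are not given: they have to be found in the camera images.
- marker_long: marker that stands on the same wooden tray as the long loaf, between it and the robot: freestanding, loose, about 0.7 kg (varies); 60 x 60 x 12 mm dark steel foot, on it an upright aluminium tube 40 mm in diameter that ends 57 mm above the underside, and on top a black push-key. The three markers look the same. Origin: centre of its underside, on the tray floor 10 mm above the table; z up
- key_long_top (a point): centre of the flat top of the push-key on marker_long: a black mushroom cap 36 mm in diameter and 10 mm thick on a 16 mm stem; fully up its top is 84 mm above the marker's underside (94 mm above the table); it sinks with the key
- key_long (a joint): how far the push-key of marker_long is down, in m: 0 fully up, 0.016 fully down at a hard stop. It slides straight down against steady friction of about 4 N, has no spring and stays where it is left. At the start it is 0 to 0.0015
- marker_round: marker that stands on the same wooden tray as the round loaf, between it and the robot: freestanding, loose, about 0.7 kg (varies); 60 x 60 x 12 mm dark steel foot, on it an upright aluminium tube 40 mm in diameter that ends 57 mm above the underside, and on top a black push-key. The three markers look the same. Origin: centre of its underside, on the tray floor 10 mm above the table; z up
- key_round_top (a point): centre of the flat top of the push-key on marker_round: a black mushroom cap 36 mm in diameter and 10 mm thick on a 16 mm stem; fully up its top is 84 mm above the marker's underside (94 mm above the table); it sinks with the key
- key_round (a joint): how far the push-key of marker_round is down, in m: 0 fully up, 0.016 fully down at a hard stop. It slides straight down against steady friction of about 4 N, has no spring and stays where it is left. At the start it is 0 to 0.0015
- marker_tin: marker that stands on the same wooden tray as the tin loaf, between it and the robot: freestanding, loose, about 0.7 kg (varies); 60 x 60 x 12 mm dark steel foot, on it an upright aluminium tube 40 mm in diameter that ends 57 mm above the underside, and on top a black push-key. The three markers look the same. Origin: centre of its underside, on the tray floor 10 mm above the table; z up
- key_tin_top (a point): centre of the flat top of the push-key on marker_tin: a black mushroom cap 36 mm in diameter and 10 mm thick on a 16 mm stem; fully up its top is 84 mm above the marker's underside (94 mm above the table); it sinks with the key
- key_tin (a joint): how far the push-key of marker_tin is down, in m: 0 fully up, 0.016 fully down at a hard stop. It slides straight down against steady friction of about 4 N, has no spring and stays where it is left. At the start it is 0 to 0.0015
- loaf_long: long loaf: brown baton with four slanting pale slashes, 230 x 80 mm, 64 mm high; it lies loose on a shallow wooden tray (360 x 170 mm, rim 24 mm high), on the side away from the robot; origin: centre of its underside, x along the length
- loaf_round: round loaf: brown dome, 140 mm across, 71 mm high, three parallel slashes; it lies loose on a shallow wooden tray (360 x 170 mm, rim 24 mm high), on the side away from the robot; origin: centre of its underside, x along the length
- loaf_tin: tin loaf: brick-shaped with straight sides and an overhanging crown, 198 x 96 mm, 75 mm high, one pale split along the top; it lies loose on a shallow wooden tray (360 x 170 mm, rim 24 mm high), on the side away from the robot; origin: centre of its underside, x along the length
- roll_a: small bread roll, 66 x 50 mm, 40 mm high, loose beside marker_long on its tray; origin: centre of its underside
- roll_b: small bread roll, 66 x 50 mm, 40 mm high, loose beside marker_round on its tray; origin: centre of its underside
- scraper: dough scraper lying loose to the left of the trays: steel blade with a wooden grip 125 mm long, 17 mm high; origin on the table under its middle
- brush: pastry brush lying loose crosswise between the robot and the trays, under 40 mm high; origin on the table under it
- shaker: metal flour shaker standing loose to the right of the trays, 62 mm in diameter, 105 mm high; origin: centre of its underside
Not all that is in view belongs to the job. Leave any red look-alike of the marker_round alone.

How it is judged (in metres and radians):
On the way, in this order (a step that is already met when the one before it is completed fails the run):
1. the key in front of the long loaf is down (value of joint key_long above 0.01 m), for 0.2 s.
2. the key in front of the round loaf is down (value of joint key_round above 0.01 m), for 0.2 s.
3. the key in front of the brick-shaped tin loaf is down (value of joint key_tin above 0.01 m), for 0.2 s.
At the end, for the whole second after the job is handed in: All three keys are at least 10 mm down (of 16 mm), the markers stand upright (within 0.1 rad), at rest and within 20 mm of where they began, and every loaf, roll and hand tool is within 20 mm of where it began (value of joint each of key_long, key_round, key_tin above 0.01 m and distance of each of marker_long, marker_round, marker_tin, loaf_long, loaf_round, loaf_tin, roll_a, roll_b, scraper, brush, shaker from where it was at the start of the episode below 0.02 m and angle between each of marker_long, marker_round, marker_tin's own z axis and vertical below 0.1 rad and linear speed of each of marker_long, marker_round, marker_tin below 0.02 m/s); the robot touches nothing.
It fails at once if the round loaf's key goes down before the long loaf's is down (value of joint key_round above 0.005 m and value of joint key_long below 0.01 m).
It fails at once if the tin loaf's key goes down before the other two are down (value of joint key_tin above 0.005 m and value of joint any of key_long, key_round below 0.01 m).
It fails at once if a marker is hit or pressed with more than 30 N (contact force between any of marker_long, marker_round, marker_tin and the fingers above 30 N or contact force between any of marker_long, marker_round, marker_tin and the arm above 30 N).
It fails at once if a marker is lifted, carried or shoved more than 20 mm, or tipped more than 0.2 rad (distance of any of marker_long, marker_round, marker_tin from where it was at the start of the episode above 0.02 m or angle between any of marker_long, marker_round, marker_tin's own z axis and vertical above 0.2 rad).
It fails at once if a loaf, roll or hand tool is moved more than 20 mm (distance of any of loaf_long, loaf_round, loaf_tin, roll_a, roll_b, scraper, brush, shaker from where it was at the start of the episode above 0.02 m).
It also fails if it takes over 59 s, if anything falls off the work surface, if the arm or the gripper's body presses on something with over 40 N, if the wrist force passes 120 N, or if a joint passes its speed limit or range.

## Working session

There is one attempt and no reset: what is moved stays moved. The work goes in short steps, Python scripts to look and compute and a shell command to move; the robot and the scene stay as the last step left them, time stands still between calls to the robot, and variables do not carry over. Pictures are saved under pics/ and viewed, about 8 in all and at most 12, crops included, and the job is handed in when it is done.

```bash
mkdir -p pics; python3 - <<'E'
from rig import *
import cv2,numpy as np
for c in ["scene","side"]:
    im=capture(c); cv2.imwrite(f"pics/{c}0.png",im)
    print(c,[ (d['conf'],np.round(d['extent'])) for d in look_for(c,"marker_long")])
    i=camera_info(c); print(i)
    for n in ["key_long_top","loaf_long","loaf_round","loaf_tin"]:
        print(n,[ (round(d['conf'],2),np.round(d['extent']).tolist()) for d in look_for(c,n)])
print(camera_info("wrist")); s=sense(); print(s)
E
```

```text
scene [(0.82, array([180., 251., 213., 292.]))]
{'intrinsics': array([[436.78317999,   0.        , 282.25013102],
       [  0.        , 436.78317999, 208.17981353],
       [  0.        ,   0.        ,   1.        ]]), 'R': array([[ 0.63600895,  0.7714048 , -0.02066999],
       [ 0.41476096, -0.36430513, -0.83381959],
       [-0.65074262,  0.52174362, -0.55164992]]), 't': array([-0.33099766, -0.1229122 ,  1.64358577])}
key_long_top [(0.48, [189.0, 254.0, 200.0, 263.0])]
loaf_long [(0.57, [213.0, 270.0, 280.0, 344.0])]
loaf_round [(0.72, [213.0, 268.0, 280.0, 348.0]), (0.69, [295.0, 243.0, 345.0, 288.0])]
loaf_tin [(0.86, [359.0, 196.0, 434.0, 248.0])]
side [(0.71, array([285., 147., 308., 179.])), (0.58, array([264., 212., 277., 225.]))]
{'intrinsics': array([[383.7413231 ,   0.        , 271.1809065 ],
       [  0.        , 383.7413231 , 212.41899403],
       [  0.        ,   0.        ,   1.        ]]), 'R': array([[-0.97783377, -0.20875919, -0.0161468 ],
       [-0.13905889,  0.70513496, -0.69530376],
       [ 0.15653672, -0.67764614, -0.7185346 ]]), 't': array([0.52209318, 0.154611
[... 859 characters left out ...]
+01, -5.46645837e-04,
        7.62627661e+01, -1.28019293e+01]), 'joint_vel': array([-0.10112166,  0.00261285, -0.07860483, -0.03338105, -0.03897148,
        0.00126167]), 'tau': array([ 2.63011560e-05, -4.12034154e+01, -2.59831631e+01, -1.43759285e-04,
        5.22389237e-04,  1.45835071e-05]), 'tool_pos': array([ 0.23627353, -0.46881058,  0.23128999]), 'tool_rot': array([[ 8.92972598e-01,  4.50111029e-01, -2.34428567e-05],
       [ 4.50111030e-01, -8.92972596e-01,  5.59365090e-05],
       [ 4.24381103e-06, -6.05016581e-05, -9.99999998e-01]]), 'ft_force': array([-0.1738711 , -0.42755424,  0.49407539]), 'torque': array([ 0.01465307, -0.00423419, -0.01318044]), 'opening': 0.08571629738904558}
```

View pics/scene0.png

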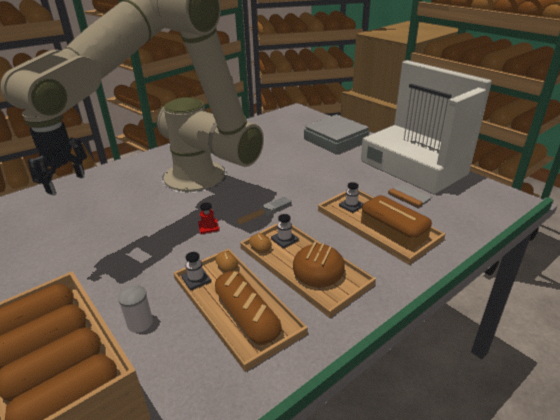

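View pics/side0.png

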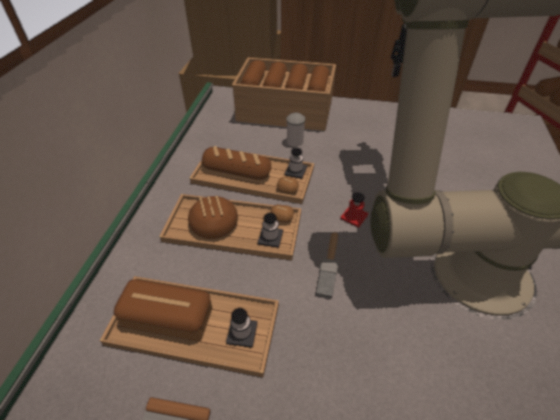

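Both views agree on the three markers:

| Item | Scene pixel | Side pixel |
|---|---|---|
| Marker by the long loaf | (194,270) | (296,163) |
| Marker by the round loaf | (285,230) | (270,229) |
| Marker by the tin loaf | (353,197) | (241,327) |
| Red look-alike, to leave alone | (208,217) | (356,210) |

The shaker stands at scene (136,308), and the brush lies at (265,212). Next I'll enlarge the crops and work out the key positions.

```bash
cat > h.py <<'E'
from rig import *
import cv2,numpy as np
def ray(c,uv,z):
    i=camera_info(c)
    if 'R' in i: R=i['R'];C=-R.T@i['t'];D=R.T
    else:
        s=sense();T=i['mount'];Rt=np.array(s['tool_rot']);D=Rt@T[:3,:3];C=Rt@T[:3,3]+s['tool_pos']
    d=D@np.linalg.solve(i['intrinsics'],[uv[0],uv[1],1.]); return C+d*(z-C[2])/d[2]
E
python3 - <<'E'
from h import *
P={'scene':[(193,257),(285,218),(352,188)],'side':[(297,153),(270,218),(239,315)]}
rows=[]
for c in P:
    im=cv2.imread(f"pics/{c}0.png")
    rows.append(np.hstack([cv2.resize(im[v-20:v+30,u-25:u+25],(260,260),interpolation=cv2.INTER_CUBIC) for u,v in P[c]]))
    for p in P[c]: print(c,p,np.round(ray(c,p,.094),4))
cv2.imwrite("pics/crop.png",np.vstack(rows))
print(np.round(ray('scene',(136,292),.105),3),np.round(ray('scene',(208,208),.094),3), 'brush',np.round(ray('scene',(240,218),.02),3),np.round(ray('scene',(290,203),.02),3))
E
```

```text
scene (193, 257) [ 0.5248 -0.2919  0.094 ]
scene (285, 218) [ 0.5452 -0.0079  0.094 ]
scene (352, 188) [0.557  0.2543 0.094 ]
side (297, 153) [ 0.5125 -0.2788  0.094 ]
side (270, 218) [ 0.5356 -0.001   0.094 ]
side (239, 315) [0.5404 0.2763 0.094 ]
[ 0.561 -0.457  0.105] [ 0.356 -0.145  0.094] brush [ 0.37  -0.047  0.02 ] [0.407 0.127 0.02 ]
```

View pics/crop.png

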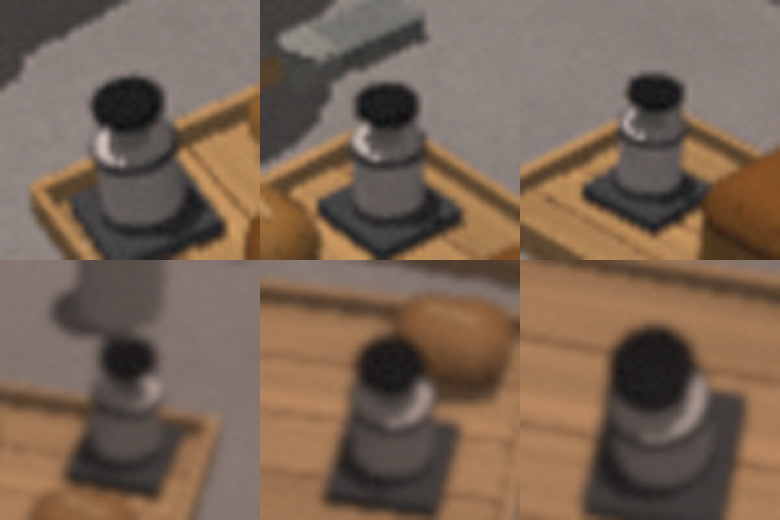

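The crops show that all three are black-keyed markers on wooden trays. I'll go above the long one with the fingers shut and check from close by.

```bash
python3 -m inch '{"rot":[[0,0,0],[0,0,0],[0,0,0],[0,0,0],[0,0,0],[0,0,0],[0,0,0],[0,0,0],[0,0,0],[0,0,0]],"dp":[[0.937,0.613,-0.1],[0.937,0.613,-0.1],[0.937,0.613,-0.1],[0.937,0.613,-0.1],[0.937,0.613,-0.1],[0.937,0.613,-0.1],[0.937,0.613,-0.1],[0.937,0.613,-0.1],[0.937,0.613,-0.1],[0.937,0.613,-0.1]],"fingers":[0,0,0,0,0,0,0,0,0,0]}'
python3 -m inch '{"rot":[[0,0,0],[0,0,0],[0,0,0],[0,0,0]],"dp":[[0,0,0],[0,0,0],[0,0,0],[0,0,0]],"fingers":[0,0,0,0]}'
cat > look.py <<'E'
from h import *
import sys
s=sense();im=capture("wrist");cv2.imwrite(sys.argv[1],im)
print(np.round(s['tool_pos'],4),np.round(s['ft_force'],2),s['t'],s['opening'])
for d in look_for("wrist","key_long_top"):
    e=d['extent'];c=((e[0]+e[2])/2,(e[1]+e[3])/2);print(round(d['conf'],2),np.round(e),np.round(ray("wrist",c,.094),4))
E
python3 look.py pics/w1.png
```

```text
t: 1.43
tool_pos: [0.5186, -0.2833, 0.2007]
tool_rot: [[0.891, 0.453, -0.001], [0.453, -0.891, 0.001], [-0.0, -0.001, -1.0]]
ft_force: [-0.5, 0.0, -0.0]
opening: -0.0002
t: 1.77
tool_pos: [0.5166, -0.2859, 0.2016]
tool_rot: [[0.894, 0.449, 0.0], [0.449, -0.894, -0.0], [0.0, 0.0, -1.0]]
ft_force: [-0.3, -0.8, -0.4]
opening: -0.0001
[ 0.5166 -0.2859  0.2016] [-0.34 -0.85 -0.42] 1.7667 -0.00012950870818811185
0.59 [263. 185. 305. 222.] [ 0.5197 -0.2894  0.094 ]
0.19 [ 52.  46. 121. 125.] [ 0.5364 -0.1155  0.094 ]
```

View pics/w1.png

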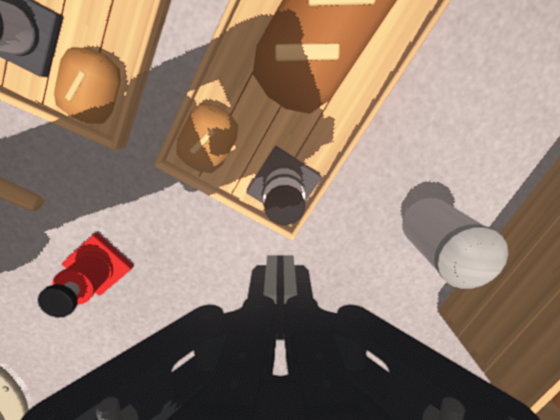

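The key top is close to (285,207) in the wrist view, so its world position is about (0.518, -0.290). The red look-alike shows at (60,300). Descending.

```bash
python3 -m inch '{"rot":[[0,0,0],[0,0,0],[0,0,0],[0,0,0],[0,0,0],[0,0,0]],"dp":[[0.003,-0.015,-0.1],[0.003,-0.015,-0.2],[0.003,-0.015,-0.28],[0.003,-0.015,-0.32],[0.003,-0.015,-0.333],[0.003,-0.015,-0.333]],"fingers":[0,0,0,0,0,0]}'
python3 -m inch '{"rot":[[0,0,0],[0,0,0],[0,0,0],[0,0,0],[0,0,0],[0,0,0]],"dp":[[0,0,-0.006],[0,0,-0.012],[0,0,-0.018],[0,0,-0.024],[0,0,-0.03],[0,0,-0.03]],"fingers":[0,0,0,0,0,0]}'
python3 look.py pics/w2.png
```

```text
t: 2.37
tool_pos: [0.5179, -0.2895, 0.1009]
tool_rot: [[0.893, 0.45, -0.001], [0.45, -0.893, 0.001], [-0.001, -0.001, -1.0]]
ft_force: [0.6, -0.2, 0.2]
opening: -0.0001
t: 2.87
tool_pos: [0.5184, -0.2896, 0.0925]
tool_rot: [[0.893, 0.45, 0.0], [0.45, -0.893, -0.0], [0.0, 0.001, -1.0]]
ft_force: [0.7, -1.1, 0.3]
opening: -0.0002
[ 0.5184 -0.2896  0.0925] [ 0.66 -1.15  0.3 ] 2.8667 -0.00019675968909904797
0.96 [246. 238. 312. 275.] [ 0.5262 -0.2862  0.094 ]
```

View pics/w2.png

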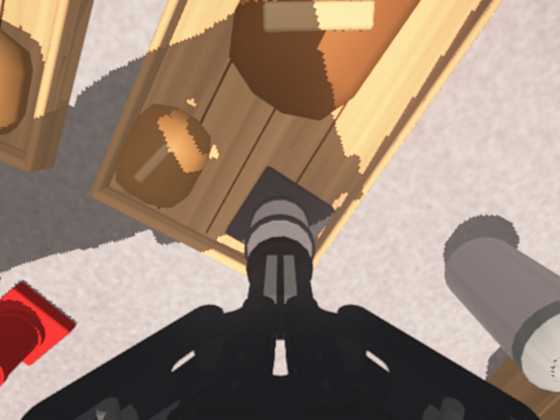

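The fingertips project to (280,269), and the cap spans x 247–312 and y 238–~298, so they are centred over it. Pressing in small steps.

```bash
python3 -m inch '{"rot":[[0,0,0],[0,0,0],[0,0,0],[0,0,0],[0,0,0],[0,0,0],[0,0,0]],"dp":[[0,0,-0.005],[0,0,-0.01],[0,0,-0.015],[0,0,-0.02],[0,0,-0.025],[0,0,-0.03],[0,0,-0.03]],"fingers":[0,0,0,0,0,0,0]}'
python3 -m inch '{"rot":[[0,0,0],[0,0,0],[0,0,0],[0,0,0]],"dp":[[0,0,-0.004],[0,0,-0.008],[0,0,-0.012],[0,0,-0.012]],"fingers":[0,0,0,0]}'
```

```text
t: 3.55
tool_pos: [0.5183, -0.2895, 0.0831]
tool_rot: [[0.893, 0.45, 0.0], [0.45, -0.893, 0.0], [0.0, 0.0, -1.0]]
ft_force: [1.1, -0.7, 2.4]
opening: -0.0
t: 3.88
tool_pos: [0.5183, -0.2895, 0.0795]
tool_rot: [[0.893, 0.45, -0.0], [0.45, -0.893, 0.0], [-0.0, -0.0, -1.0]]
ft_force: [1.5, -0.6, 1.3]
opening: -0.0001
```

```bash
python3 -m inch '{"rot":[[0,0,0],[0,0,0],[0,0,0]],"dp":[[0,0,-0.002],[0,0,-0.004],[0,0,-0.004]],"fingers":[0,0,0]}'
python3 look.py pics/w3.png
```

```text
t: 4.13
tool_pos: [0.5183, -0.2894, 0.0785]
tool_rot: [[0.893, 0.45, 0.0], [0.45, -0.893, -0.0], [0.0, 0.0, -1.0]]
ft_force: [1.6, -0.2, 2.0]
opening: -0.0
[ 0.5183 -0.2894  0.0785] [ 1.65 -0.17  2.01] 4.1333 -3.905966371792513e-06
0.56 [244. 233. 312. 278.] [ 0.533  -0.2822  0.094 ]
```

View pics/w3.png

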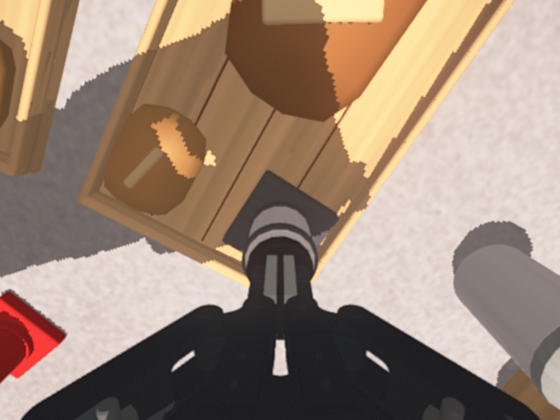

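The cap now sits low over the tube, with the ring at v~245 just beyond its edge, and the tool is at 0.0785, about 15.5 mm down. Now up and over to the round one.

```bash
python3 -m inch '{"rot":[[0,0,0],[0,0,0],[0,0,0],[0,0,0],[0,0,0]],"dp":[[0,0,0.02],[0,0,0.12],[0,0,0.25],[0,0,0.405],[0,0,0.405]],"fingers":[0,0,0,0,0]}'
python3 -m inch '{"rot":[[0,0,0],[0,0,0],[0,0,0],[0,0,0],[0,0,0],[0,0,0],[0,0,0],[0,0,0],[0,0,0],[0,0,0]],"dp":[[0.073,0.945,0],[0.073,0.945,0],[0.073,0.945,0],[0.073,0.945,0],[0.073,0.945,0],[0.073,0.945,0],[0.073,0.945,0],[0.073,0.945,0],[0.073,0.945,0],[0.073,0.945,0]],"fingers":[0,0,0,0,0,0,0,0,0,0]}'
python3 -m inch '{"rot":[[0,0,0],[0,0,0],[0,0,0]],"dp":[[0,0,0],[0,0,0],[0,0,0]],"fingers":[0,0,0]}'
python3 look.py pics/w4.png
python3 - <<'E'
from h import *
cv2.imwrite("pics/s4.png",capture("scene"))
a=[cv2.resize(cv2.imread(f)[230:305,160:235],(400,400),interpolation=cv2.INTER_CUBIC) for f in("pics/scene0.png","pics/s4.png")]
b=cv2.imread("pics/w4.png")[:400]
cv2.imwrite("pics/m4.png",cv2.resize(np.hstack([b,a[1]]),(800,333)))
E
```

```text
t: 4.65
tool_pos: [0.5199, -0.2907, 0.2077]
tool_rot: [[0.893, 0.45, 0.008], [0.45, -0.893, -0.007], [0.004, 0.01, -1.0]]
ft_force: [-0.7, -0.6, 1.6]
opening: -0.0001
t: 5.48
tool_pos: [0.54, -0.0063, 0.2]
tool_rot: [[0.893, 0.45, -0.001], [0.45, -0.893, -0.0], [-0.001, -0.0, -1.0]]
ft_force: [0.3, -0.2, 0.0]
opening: -0.0
t: 5.73
tool_pos: [0.5401, -0.0069, 0.2]
tool_rot: [[0.894, 0.449, -0.0], [0.449, -0.894, 0.0], [-0.0, -0.0, -1.0]]
ft_force: [0.2, -0.3, 0.4]
opening: 0.0003
[ 0.5401 -0.0069  0.2   ] [ 0.2  -0.28  0.44] 5.7333 0.0002719667725782381
0.71 [491. 316. 530. 346.] [ 0.5259 -0.2663  0.094 ]
```

View pics/m4.png

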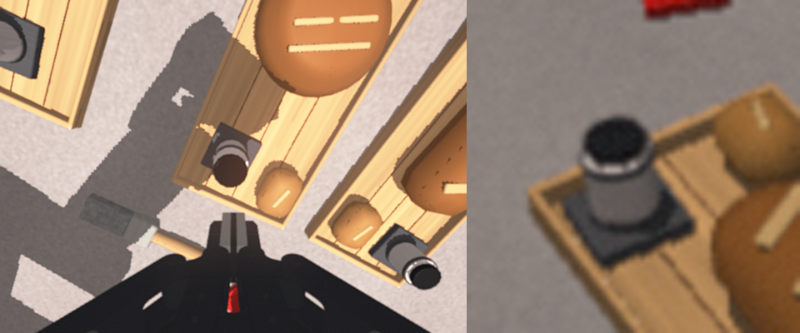

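The scene crop shows the long key down on its tube, with the marker upright and in place. In the wrist view the round key's cap centre is at about (277,202).

```bash
python3 - <<'E'
from h import *
im=cv2.imread("pics/w4.png")[170:235,240:320]
g=cv2.inRange(im.max(2),0,60); n,l,st,c=cv2.connectedComponentsWithStats(g)
for i in range(1,n):
  if st[i,4]>100: print(st[i],c[i]+[240,170])
w=cv2.imread("pics/w1.png")
for p in [(277,200),(277,203)]: print(ray("wrist",p,.094))
E
```

```text
[ 0.54353034 -0.00328785  0.094     ]
[ 0.54117011 -0.00446511  0.094     ]
```

```bash
python3 -m inch '{"rot":[[0,0,0],[0,0,0],[0,0,0],[0,0,0],[0,0,0],[0,0,0]],"dp":[[0.006,0.009,-0.1],[0.006,0.009,-0.2],[0.006,0.009,-0.28],[0.006,0.009,-0.32],[0.006,0.009,-0.333],[0.006,0.009,-0.333]],"fingers":[0,0,0,0,0,0]}'
python3 -m inch '{"rot":[[0,0,0],[0,0,0],[0,0,0],[0,0,0],[0,0,0]],"dp":[[0,0,-0.006],[0,0,-0.01],[0,0,-0.015],[0,0,-0.02],[0,0,-0.02]],"fingers":[0,0,0,0,0]}'
python3 look.py pics/w5.png
```

```text
t: 6.38
tool_pos: [0.5417, -0.0033, 0.0996]
tool_rot: [[0.893, 0.45, -0.001], [0.45, -0.893, 0.0], [-0.001, -0.001, -1.0]]
ft_force: [0.0, 0.6, -0.2]
opening: -0.0
t: 6.8
tool_pos: [0.542, -0.0032, 0.0943]
tool_rot: [[0.893, 0.45, 0.0], [0.45, -0.893, -0.0], [0.0, 0.0, -1.0]]
ft_force: [-0.7, 0.5, -0.3]
opening: -0.0002
[ 0.542  -0.0032  0.0943] [-0.69  0.55 -0.26] 6.8 -0.00018929278808443108
```

View pics/w5.png

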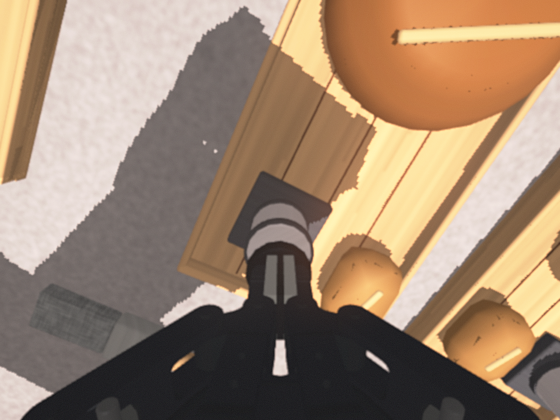

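The fingertips at (280,269) are centred over the round key, which spans x 247–313 with its far edge at y~240. Pressing from 0.0943 to 0.0785.

```bash
python3 -m inch '{"rot":[[0,0,0],[0,0,0],[0,0,0],[0,0,0],[0,0,0],[0,0,0],[0,0,0],[0,0,0]],"dp":[[0,0,-0.005],[0,0,-0.01],[0,0,-0.015],[0,0,-0.02],[0,0,-0.025],[0,0,-0.03],[0,0,-0.035],[0,0,-0.035]],"fingers":[0,0,0,0,0,0,0,0]}'
python3 -m inch '{"rot":[[0,0,0],[0,0,0],[0,0,0],[0,0,0],[0,0,0],[0,0,0]],"dp":[[0,0,-0.004],[0,0,-0.008],[0,0,-0.012],[0,0,-0.016],[0,0,-0.016],[0,0,-0.016]],"fingers":[0,0,0,0,0,0]}'
python3 -m inch '{"rot":[[0,0,0],[0,0,0],[0,0,0],[0,0,0],[0,0,0]],"dp":[[0,0,0.02],[0,0,0.12],[0,0,0.25],[0,0,0.405],[0,0,0.405]],"fingers":[0,0,0,0,0]}'
```

```text
t: 7.57
tool_pos: [0.542, -0.0033, 0.0834]
tool_rot: [[0.893, 0.45, 0.0], [0.45, -0.893, -0.0], [0.0, 0.0, -1.0]]
ft_force: [0.4, -0.3, 1.3]
opening: -0.0001
t: 8.07
tool_pos: [0.5418, -0.0033, 0.0786]
tool_rot: [[0.893, 0.45, -0.0], [0.45, -0.893, 0.0], [-0.0, -0.0, -1.0]]
ft_force: [1.5, -0.2, 0.7]
opening: 0.0003
t: 8.48
tool_pos: [0.544, -0.0036, 0.2076]
tool_rot: [[0.893, 0.45, 0.01], [0.45, -0.893, -0.002], [0.008, 0.007, -1.0]]
ft_force: [0.7, -0.3, 0.6]
opening: 0.0004
```

```bash
python3 -m inch '{"rot":[[0,0,0],[0,0,0],[0,0,0],[0,0,0],[0,0,0],[0,0,0],[0,0,0],[0,0,0],[0,0,0],[0,0,0]],"dp":[[0.033,0.877,0],[0.033,0.877,0],[0.033,0.877,0],[0.033,0.877,0],[0.033,0.877,0],[0.033,0.877,0],[0.033,0.877,0],[0.033,0.877,0],[0.033,0.877,0],[0.033,0.877,0]],"fingers":[0,0,0,0,0,0,0,0,0,0]}'
python3 -m inch '{"rot":[[0,0,0],[0,0,0],[0,0,0]],"dp":[[0,0,0],[0,0,0],[0,0,0]],"fingers":[0,0,0]}'
python3 look.py pics/w6.png
python3 - <<'E'
from h import *
cv2.imwrite("pics/s6.png",capture("scene"))
a=cv2.resize(cv2.imread("pics/s6.png")[185:260,250:325],(400,400),interpolation=cv2.INTER_CUBIC)
cv2.imwrite("pics/m6.png",cv2.resize(np.hstack([cv2.imread("pics/w6.png")[:400],a]),(800,333)))
E
```

```text
t: 9.32
tool_pos: [0.5519, 0.2586, 0.2003]
tool_rot: [[0.893, 0.449, -0.001], [0.449, -0.893, -0.001], [-0.001, 0.0, -1.0]]
ft_force: [-0.1, -0.6, 0.7]
opening: 0.0004
t: 9.57
tool_pos: [0.5521, 0.2589, 0.2005]
tool_rot: [[0.894, 0.449, 0.0], [0.449, -0.894, -0.0], [0.0, 0.0, -1.0]]
ft_force: [0.6, -0.2, 0.2]
opening: -0.0002
[0.5521 0.2589 0.2005] [ 0.61 -0.21  0.19] 9.5667 -0.00017799539019854827
```

View pics/m6.png

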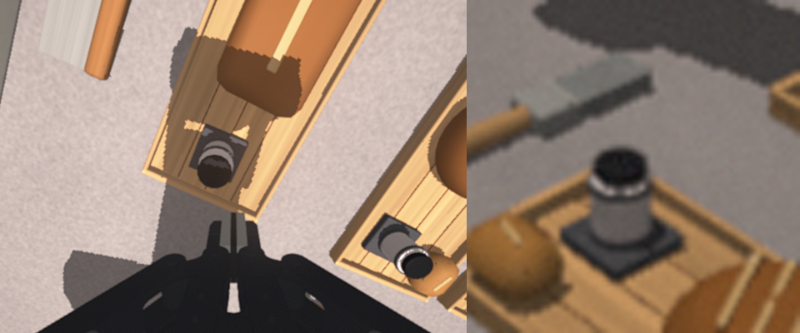

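The round key is down, with its marker upright. The tin key's cap centre is at about (257,204) in the wrist view.

```bash
python3 - <<'E'
from h import *
p=ray("wrist",(257,203),.094); print(p,(p-sense()['tool_pos'])/.3)
E
```

```text
[0.54533825 0.27633944 0.094     ] [-0.02208975  0.05631473 -0.35500234]
```

```bash
python3 -m inch '{"rot":[[0,0,0],[0,0,0],[0,0,0],[0,0,0],[0,0,0],[0,0,0]],"dp":[[-0.022,0.056,-0.1],[-0.022,0.056,-0.2],[-0.022,0.056,-0.28],[-0.022,0.056,-0.32],[-0.022,0.056,-0.333],[-0.022,0.056,-0.333]],"fingers":[0,0,0,0,0,0]}'
python3 -m inch '{"rot":[[0,0,0],[0,0,0],[0,0,0],[0,0,0],[0,0,0]],"dp":[[0,0,-0.006],[0,0,-0.01],[0,0,-0.015],[0,0,-0.02],[0,0,-0.02]],"fingers":[0,0,0,0,0]}'
python3 look.py pics/w7.png
```

```text
t: 10.22
tool_pos: [0.5454, 0.2765, 0.1005]
tool_rot: [[0.893, 0.45, -0.0], [0.45, -0.893, -0.0], [-0.0, -0.0, -1.0]]
ft_force: [-0.7, 0.1, 0.2]
opening: 0.0002
t: 10.63
tool_pos: [0.5453, 0.2766, 0.0946]
tool_rot: [[0.893, 0.45, 0.0], [0.45, -0.893, 0.0], [0.0, 0.0, -1.0]]
ft_force: [0.4, 0.2, -1.2]
opening: 0.0001
[0.5453 0.2766 0.0946] [ 0.38  0.21 -1.21] 10.6333 0.00010086716966439219
```

View pics/w7.png

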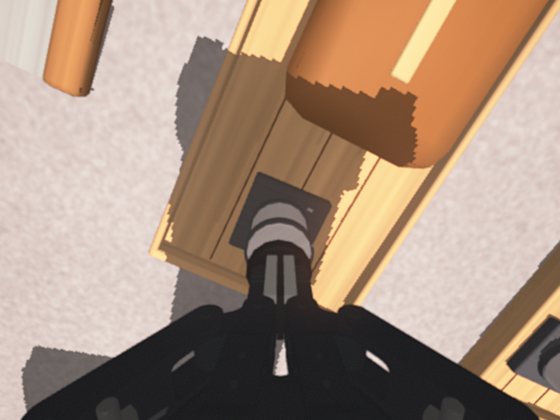

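The tin key spans x 247–312 with its far edge at y~240, so it is centred under the fingertips. Pressing to 0.0785, then retreating.

```bash
python3 -m inch '{"rot":[[0,0,0],[0,0,0],[0,0,0],[0,0,0],[0,0,0],[0,0,0],[0,0,0],[0,0,0]],"dp":[[0,0,-0.005],[0,0,-0.01],[0,0,-0.015],[0,0,-0.02],[0,0,-0.025],[0,0,-0.03],[0,0,-0.035],[0,0,-0.035]],"fingers":[0,0,0,0,0,0,0,0]}'
python3 -m inch '{"rot":[[0,0,0],[0,0,0],[0,0,0],[0,0,0],[0,0,0],[0,0,0]],"dp":[[0,0,-0.004],[0,0,-0.008],[0,0,-0.012],[0,0,-0.016],[0,0,-0.016],[0,0,-0.016]],"fingers":[0,0,0,0,0,0]}'
python3 -m inch '{"rot":[[0,0,0],[0,0,0],[0,0,0],[0,0,0],[0,0,0],[0,0,0],[0,0,0],[0,0,0],[0,0,0]],"dp":[[0,0,0.02],[0,0,0.12],[0,0,0.25],[0,0,0.405],[-0.3,0,0.45],[-0.5,0,0.45],[-0.5,0,0.45],[-0.5,0,0.45],[-0.5,0,0.45]],"fingers":[0,0,0,0,0,0,0,0,0]}'
python3 - <<'E'
from h import *
P={'scene':[(193,262),(285,222),(352,190)],'side':[(297,158),(270,222),(239,320)]}
r=[]
for c in P:
    im=capture(c);r.append(np.hstack([cv2.resize(im[v-25:v+30,u-27:u+28],(260,260),interpolation=cv2.INTER_CUBIC) for u,v in P[c]]))
cv2.imwrite("pics/end.png",np.vstack(r))
E
```

```text
t: 11.4
tool_pos: [0.5454, 0.2767, 0.0837]
tool_rot: [[0.893, 0.45, 0.0], [0.45, -0.893, 0.0], [0.0, 0.0, -1.0]]
ft_force: [1.8, 0.7, 0.7]
opening: 0.0002
t: 11.9
tool_pos: [0.5452, 0.2766, 0.079]
tool_rot: [[0.893, 0.45, -0.0], [0.45, -0.893, -0.0], [-0.0, -0.0, -1.0]]
ft_force: [1.1, 0.6, 1.5]
opening: 0.0002
t: 12.65
tool_pos: [0.391, 0.2769, 0.2152]
tool_rot: [[0.892, 0.452, -0.001], [0.452, -0.892, -0.0], [-0.001, -0.0, -1.0]]
ft_force: [0.3, -0.1, 0.6]
opening: 0.0001
```

View pics/end.png

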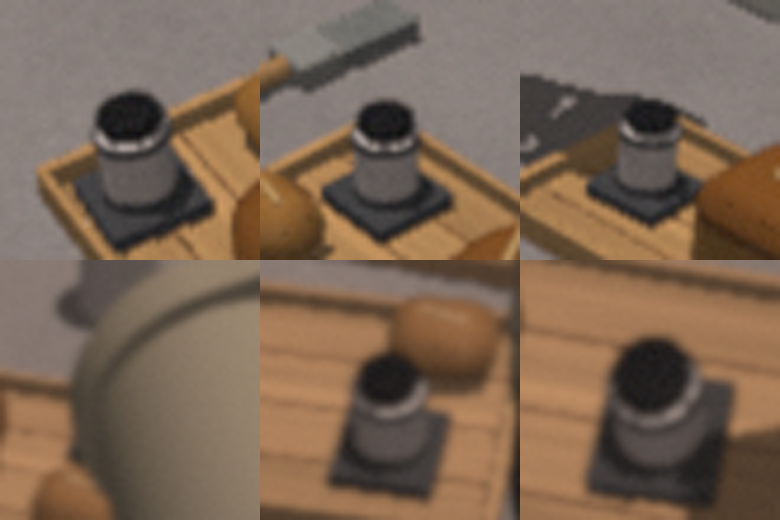

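All three caps are down on their tubes, and the markers are upright and in place. The arm hides the long marker in the side view, but the scene view shows it clearly. Handing in.

```bash
python3 -c "
from rig import *
print(sign_off())"
```

```text
the job is handed in; nothing more can be done
None
```

I pressed the three keys in order (long, round, tin) with the fingers shut, then backed the arm off and handed the job in at about 13 s. Each press ended about 15–15.5 mm down, going by the tool height.

- **Last check:** the final scene view shows all three caps down on their tubes, with the markers upright and where they began. The side view agrees for the round and tin markers, but the arm hid the long one there.
- **Bread and hand tools:** nothing in the views looked moved, but I did not measure their positions at the end.
- **Forces:** the readings after each press were at most about 2.5 N, below the roughly 4 N key friction. They are noisy, so I relied on the pictures to confirm the keys were down.
- **Position estimates:** the scene and side cameras disagreed by up to about 25 mm, so I corrected each position from the wrist camera before pressing.

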